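# Draw a dropped ring out from behind the press guard

## Task

The die set's flat steel ring has dropped onto the deck of the pellet press, behind its fixed clear guard. Take the hooked rod, reach it in through the slot under the guard, and draw the ring out with the hook until the whole ring is clear of the guard and lies flat on the open front of the deck; do not touch the ring with the gripper. Then lay the rod down on the bench and let go of it, leaving the plunger on the deck and the jar nearest the rod standing where they are.

Things in the scene. Friction and masses are not known exactly. Their poses are not given: they have to be found in the camera images.
- press: Fixed white hydraulic pellet press, origin on the bench under the guard sheet's middle, x level into the press, y left, z up. Its flat white deck is 110 mm above the bench, 270 mm wide, from x -150 mm (front edge, open from above up to the guard) to 250. Behind x = 97 mm: four columns, a head 220 mm above the deck. A pump lever stands on the +y flank (y to 235, 430 high).
- slot (a point): Point on the deck under the middle of the guard; axes as the press. The guard is a clear upright sheet at x = 0, 5 mm thick, 60 to 240 mm above the deck; below it is the open slot, 60 mm high, 226 mm wide (y +-113) between posts. Clear side sheets (y +-128, x 0 to 97 mm) and a clear top lip (to x = 22 mm) keep a gripper out from above and the sides.
- ring_center (a point): Centre (half-way up) of the dropped plain flat steel ring: outside diameter 56 mm, hole 36 mm, 12 mm high, about 135 g. It starts lying flat on the deck behind the guard, its centre 38 to 60 mm past the sheet and from 70 mm right to 50 mm left of the slot's middle. z is its axis.
- rod_grip (a point): Centre of the hooked rod's handle, a black bar 90 mm long, 24 wide, 34 high (rod about 120 g in all); 17 mm above its flat underside. x points along the rod to the hook, z up. A 7 mm steel rod leaves the handle's front 45 mm ahead, 20 mm above the underside. It starts on the bench right of the press, resting on the underside and the hook's tip, hook down.
- hook_tip (a point): Lower end of the hook: 165 mm ahead of rod_grip along x and 17 mm below it, level with the handle's underside; same axes. The rod's end is bent down and a little back; seen from above the hook reaches from 4 mm behind to 13 mm ahead of this point and is 7 mm wide; it hangs 16 mm below the rod.
- plunger: Small steel plunger, 26 mm across the foot, 20 mm above it, 46 mm high, standing on the open deck in front of the guard near the left edge (x about -60 mm, y about 107 mm from slot). Origin at the centre of its underside.
- jar1: The sample jar nearest to the rod's hook, right of the press: glass, black lid, 68 mm across and 105 mm high, on the bench. (Two like it stand farther off.) Origin at the centre of its underside.
Things that resemble listed ones, but are neither listed nor needed, are in the scene too. What is shaped like the part that bears rod_grip but red is not meant.

How it is judged:
By the outcome, as a careful person would: the job done as asked, in the order asked, and still so for the second after the job is handed in, with the robot touching nothing.
It also fails if it takes over 62 s, if anything falls off the work surface, if the arm or the gripper's body presses on something with over 40 N, if the wrist force passes 120 N, or if a joint passes its speed limit or range.

## Robot

A 6-joint arm with a two-finger parallel gripper is mounted at the origin on the work surface. World frame = base frame: x ahead of the robot, y to its left, z up, the work surface at z = 0. Lengths are in m, angles in degrees, forces in N, time in s.
With the tool pointing down it reaches from about 0.3 to 0.825 m from the base axis. Payload 5.4 kg.
Tool frame: the origin (TCP) lies at the very end of the fingers, on their centre line; the grasp point (between the pads) lies 19 mm behind it; z points along the fingers, y is the line along which they close (so a half turn about z gives the same grasp; the last joint's range is limited). The gripper opens to 92 mm and grips with 3 to 60 N. Pads are 20 mm wide; open, the fingers measure 128 mm over their backs; the gripper's body (75 mm by 189 mm) begins 69 mm behind the grasp point.
Start: joints at [-87.955, 9.076, 91.501, -0, 79.423, -12.038], TCP at [0.14, -0.558, 0.215] pointing down, gripper open.
Joint ranges: [-166.64, 166.64], [-54.1, 131.32], [10.49, 154.53], [-73.88, 253.88], [9.74, 151.15], [-171.62, 171.62]. Speed limits (degrees/s): [147.25, 147.25, 180, 180, 180, 180].

## Interface

Orientations are given as [roll, pitch, yaw] about the fixed x, y, z axes, in that order (R = Rz(yaw) Ry(pitch) Rx(roll)).
In Python, from bench import * gives the robot as it stands. The module is installed in compiled form; this text tells all that it offers.
- The arm moves only by the tool drive_tool, never from a script. Its argument "deltas" is a list of rows, each a list of 7 numbers: the shift along the tool's x, y, z in mm, then the turn, a rotation vector about the tool's x, y, z in rad, then the opening, from 0 (shut) to 1 (fully open). In form: [[tx, ty, tz, wx, wy, wz, fingers], ...]. A call has exactly 5 rows; each row is the pose to reach, as a shift and turn from the pose commanded when the call began, along the tool's axes at that moment; what a row does not reach only later rows make up. A row lasts 1/12 s, in which the tool goes at most 41.7 mm and 7.16 degrees, less where a joint would pass 70% of its speed; a pose out of reach is approached as far as the arm can. A call with a gripper value outside its range is refused whole. The fingers move at their own pace and stop on an object; "force" is the grip in N (left out, the last holds). Time passes only in rows, so rows that repeat a pose let the fingers close, or fill a call up. It gives the time, the measured TCP pose, the force, the opening and the grip force at its end, in the units of the state.
- get_obs(): the state, without advancing time (a new reading comes with each control period).
- read_camera(name): name is "scene" or "top" or "wrist"; returns a dict with "frame" (420x560x3 uint8, red, green, blue), "fx", "fy", "cx", "cy" (pixels), "xyz" and "rotation" of the camera in the world. Camera axes: x right, y down, z forward; pixel columns grow to the right and rows downward; lengths in m; the calibration is good to about 2 mm. A picture is of the moment at which its call begins. There is no depth.
- hand_in(): hands the job in; it is judged then, once.
Trained networks look in the newest picture that a camera, given by its name, has taken for a name from the list of things; names that differ only in an ending like _2 or _b are one class to them, and where a whole thing is asked for, a point or a joint stands for the part that bears it (a point fixed in the world has none). Each returns a list of dicts, best first, with "conf" (0 to 1); they miss things now and then, are a little off and sometimes report something else, mostly with a low value. They report only what shows in the picture. A call takes as long as a camera call. They do not tell look-alikes from the thing itself.
- outline_of(name, camera): "mask" (420x560 bool, what is visible of it) and "rect" ([centre column, centre row, width, height] in pixels, round what is visible of it).
The state is a dict: "clock": time; "joint_pos": joint angles; "qd": joint speeds; "tau": joint torques, N m; "position": TCP position; "orientation": TCP orientation; "contact_force": force on the tool from outside, world axes, zero at the start; "ft_torque": the same for the moment, N m; "opening": finger opening in m; "gripper_force": force on a finger pad.
Only numpy, scipy, OpenCV 4.12 (cv2) and the standard library are available. Lean on these libraries where they do the work, as an engineer would, in place of code of your own. Each camera call takes 0.05 s, during which the arm holds its last target. There are 200 camera calls.

## Working session

There is one attempt and no reset: what is moved stays moved. The work goes in short steps, Python scripts to look and compute and a tool call to move; the robot and the scene stay as the last step left them, time stands still between calls to the robot, and variables do not carry over. Pictures are saved under pics/ and viewed, at most 10 in all, crops included, and the job is handed in when it is done.

Besides the shell and the picture viewer there is one more tool, called after "Request:" as name(argument=value, ...) on one line, values as JSON. drive_tool: Moves the arm, as the interface text tells. Its arguments: {"type":"object","properties":{"deltas":{"type":"array"},"force":{"type":"number"}},"required":["deltas"]}

```bash
mkdir -p pics
cat > h.py <<'E'
from bench import *
import numpy as np, cv2, json
def cam(n): 
    c=read_camera(n); return c
def ray(c,u,v):
    d=np.array(c["rotation"])@np.array([(u-c["cx"])/c["fx"],(v-c["cy"])/c["fy"],1.]); return np.array(c["xyz"]),d
def onz(c,u,v,z):
    o,d=ray(c,u,v); return o+d*(z-o[2])/d[2]
def tri(*rs):
    A=0;b=0
    for o,d in rs:
        d=d/np.linalg.norm(d);P=np.eye(3)-np.outer(d,d);A=A+P;b=b+P@o
    return np.linalg.solve(A,b)
def proj(c,p):
    q=np.array(c["rotation"]).T@(np.array(p)-np.array(c["xyz"]));return c["fx"]*q[0]/q[2]+c["cx"],c["fy"]*q[1]/q[2]+c["cy"]
def save(c,n): cv2.imwrite("pics/"+n,c["frame"][:,:,::-1])
E
python3 - <<'E'
from h import *
print(get_obs()["position"],get_obs()["orientation"])
fs=[]
for n in ["scene","top","wrist"]:
    c=cam(n); save(c,n+"0.png"); print(n,np.round(c["xyz"],3),np.round(c["rotation"],2).tolist(),c["fx"])
    for t in ["press","ring_center","rod_grip","hook_tip","plunger","jar1"]:
        print(t,[(round(r["conf"],2),np.round(r["rect"]).tolist(), int(r["mask"].sum())) for r in outline_of(t,n)[:4]])
E
```

```text
[ 0.13988007 -0.55709236  0.21365857] [-1.79897856e+02 -2.23080604e-02  1.40831245e+01]
scene [0.63  0.342 0.845] [-147.16, 0.09, 154.68] 391.99066990592036
press [(0.95, [157.0, 313.0, 311.0, 214.0], 52175)]
ring_center [(0.68, [171.0, 333.0, 11.0, 22.0], 173), (0.44, [158.0, 312.0, 308.0, 213.0], 52113)]
rod_grip [(0.58, [300.0, 116.0, 78.0, 10.0], 492), (0.56, [219.0, 160.0, 80.0, 27.0], 553), (0.23, [157.0, 314.0, 311.0, 213.0], 51693)]
hook_tip [(0.91, [301.0, 116.0, 77.0, 16.0], 443), (0.78, [223.0, 159.0, 83.0, 27.0], 531)]
plunger [(0.76, [260.0, 384.0, 16.0, 22.0], 208)]
jar1 [(0.71, [154.0, 128.0, 33.0, 44.0], 1014)]
top [ 0.292 -0.092  1.215] [-172.53, 0.85, -90.44] 391.78104335532174
press [(0.76, [187.0, 99.0, 164.0, 191.0], 19994)]
ring_center []
rod_grip [(0.79, [380.0, 284.0, 25.0, 68.0], 352), (0.71, [361.0, 196.0, 20.0, 70.0], 378)]
hook_tip [(0.72, [379.0, 283.0, 23.0, 72.0], 309), (0.59, [362.0, 194.0, 14.0, 70.0], 401)]
plunger [(0.58, [168.0, 148.0, 10.0, 14.0], 82)]
jar1 [(0.58, [413.0, 148.0, 35.0, 28.0], 690)]
wrist [ 0.213 -0.54   0.385] [164.59, -0.02, -75.92] 305.0888493513145
press []
ring_center []
rod_grip [(0.66, [147.0, 82.0, 93.0, 159.0], 3351)]
hook_tip [(0.91, [147.0, 82.0, 97.0, 164.0], 3094)]
plunger []
jar1 []
```

Run:
```python
s=open('h.py').read()
s=s.replace("c=read_camera(n); return c","c=read_camera(n); c['rotation']=R.from_euler('xyz',c['rotation'],degrees=True).as_matrix(); return c").replace("import numpy","from scipy.spatial.transform import Rotation as R\nimport numpy")
open('h.py','w').write(s)
import cv2
a=cv2.imread('pics/top0.png');cv2.imwrite('pics/top0c.png',cv2.resize(a[:340,90:460],None,fx=2,fy=1.75))
```

```text
(no output)
```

View pics/scene0.png

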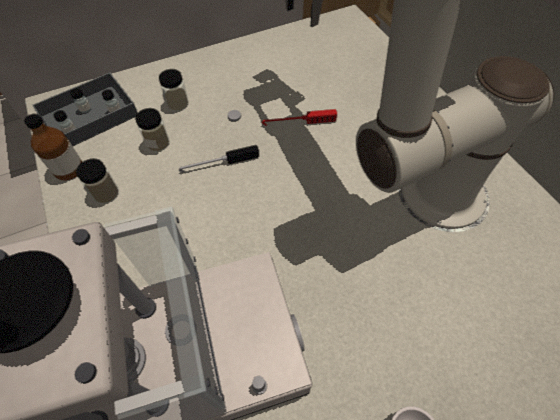

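View pics/top0c.png

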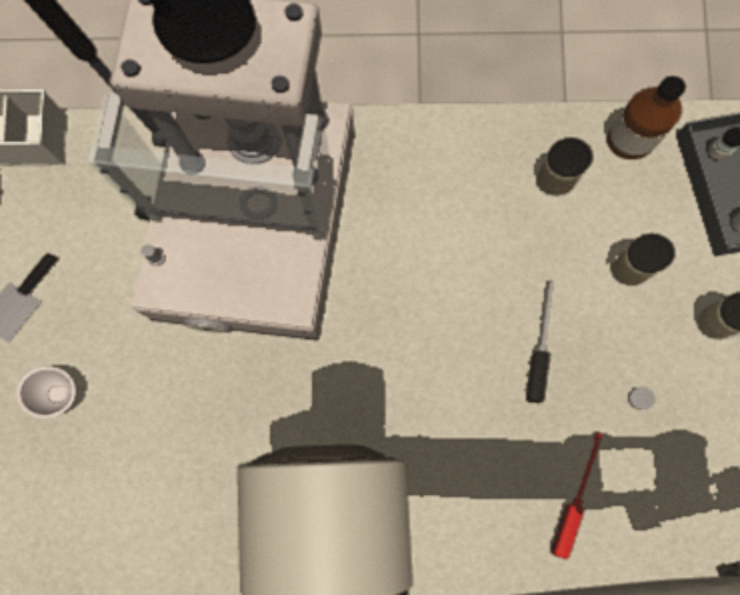

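View pics/wrist0.png

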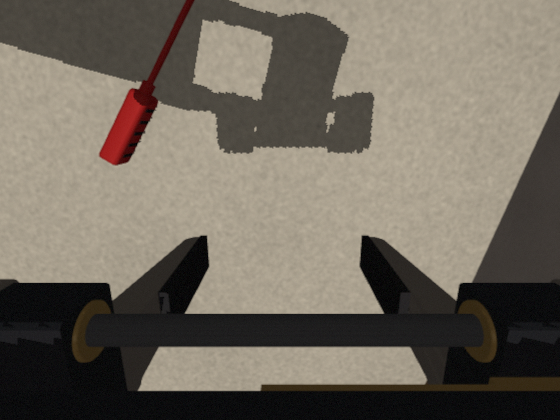

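The black hooked rod lies right of the press (scene ~(219,160), top ~(361,196)); the red one is the decoy. The ring shows through the guard at scene ~(180,331), top ~(219,117), and the plunger at scene (259,384); the deck's front corners are at top ~(160,176) and (249,191).

Run:
```python
from h import *
t=cam("top"); s=cam("scene")
f=lambda p:np.round(p,4)
print("ring tri",f(tri(ray(t,219,116.6),ray(s,180,331))), f(onz(t,219,116.6,.122)),f(onz(s,180,331,.122)))
for n,u,v in [("FLtop",160,176),("FRtop",249,191)]: print(n,f(onz(t,u,v,.11)))
for n,u,v in [("FL",311,384),("FR",271,256)]: print(n,f(onz(s,u,v,.11)))
# deck mask corners refined
for c,n in((t,"top"),(s,"scene")):
    for nm in ["rod_grip","plunger","jar1"]:
        for o in outline_of(nm,n)[:3]:
            m=o["mask"].astype(np.uint8); 
            col=c["frame"][o["mask"]].mean(0)
            r=cv2.minAreaRect(np.argwhere(m)[:,::-1].astype(np.float32))
            b=cv2.boxPoints(r)
            print(n,nm,round(o["conf"],2),col.round(),"c",np.round(r[0]),f(onz(c,*r[0],{"rod_grip":.017,"plunger":.133,"jar1":.05}[nm])),r[1:], [f(onz(c,*q,.02))[:2].tolist() for q in b] if nm=="rod_grip" else "")
cr=lambda c,a,b,e,d,k:cv2.resize(c["frame"][b:d,a:e,::-1],None,fx=k,fy=k,interpolation=cv2.INTER_CUBIC)
A=cr(t,120,30,290,210,3); B=cr(s,100,200,330,420,2)
cv2.imwrite("pics/tz.png",A); print(A.shape); cv2.imwrite("pics/sz.png",B)
```

```text
ring tri [0.7141 0.0868 0.1094] [0.7081 0.0852 0.122 ] [0.7137 0.0905 0.122 ]
FLtop [0.5363 0.256  0.11  ]
FRtop [ 0.4897 -0.0014  0.11  ]
FL [0.5384 0.2693 0.11  ]
FR [0.5001 0.0203 0.11  ]
top rod_grip 0.84 [59. 55. 49.] c [359. 212.] [ 0.4366 -0.3332  0.017 ] ((9.616652488708496, 34.648231506347656), 8.13010311126709) [[0.3859, -0.3089], [0.4916, -0.3274], [0.4871, -0.3565], [0.3815, -0.3377]]
top rod_grip 0.68 [140.  46.  40.] c [379. 282.] [ 0.2262 -0.3847  0.017 ] ((10.086166381835938, 72.26956939697266), 15.255118370056152) [[0.1289, -0.3375], [0.334, -0.4025], [0.3258, -0.4314], [0.1211, -0.3659]]
top plunger 0.43 [117. 109. 103.] c [167. 145.] [0.6214 0.2329 0.133 ] ((12.020814895629883, 7.77817440032959), 45.0) 
top jar1 0.55 [64. 59. 49.] c [411. 147.] [ 0.6307 -0.49    0.05  ] ((23.0, 35.599998474121094), 53.13010025024414) 
scene rod_grip 0.93 [48. 46. 44.] c [219. 160.] [ 0.4918 -0.3404  0.017 ] ((13.339458465576172, 82.21957397460938), 75.96376037597656) [[0.5973, -0.3744], [0.3755, -0.3474], [0.3861, -0.301], [0.6026, -0.329]]
scene rod_grip 0.86 [98. 30. 27.] c [300. 118.] [ 0.2235 -0.3872  0.017 ] ((12.856075286865234, 75.77840423583984), 84.80557250976562) [[0.3211, -0.4436], [0.107, -0.3734], [0.1301, -0.3263], [0.3388, -0.3954]]
scene plunger 0.8 [128. 122. 118.] c [260. 385.] [0.6195 0.2363 0.133 ] ((18.0, 15.0), 90.0) 
scene jar1 0.89 [56. 52. 44.] c [153. 129.] [ 0.6246 -0.4949  0.05  ] ((45.0246467590332, 25.5452938079834), 70.01689147949219) 
(540, 510, 3)
```

View pics/tz.png

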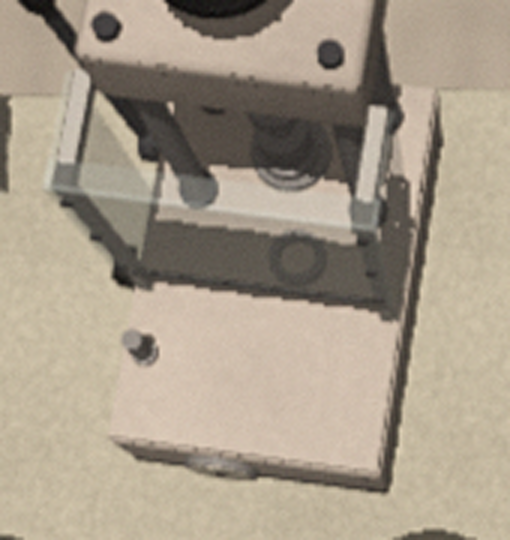

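View pics/sz.png

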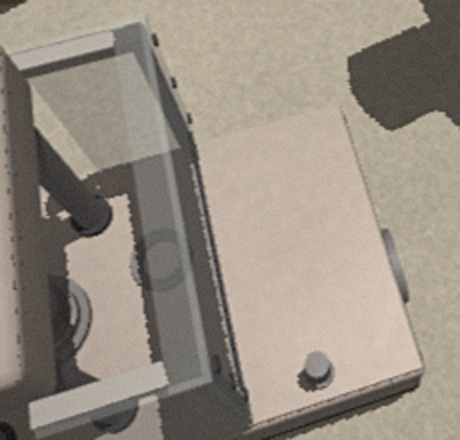

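```bash
cat >> h.py <<'E'
def togo(p,yaw):
    o=get_obs(); T=R.from_euler('xyz',o["orientation"],degrees=True); W=R.from_euler('xyz',[180,0,yaw],degrees=True)
    return np.round(T.inv().apply(np.array(p)-o["position"])*1000,1), np.round((T.inv()*W).as_rotvec(),4)
YAW=-9.
def press(slot,x,y,z,yaw):
    a=np.radians(yaw); return np.array([slot[0]+np.cos(a)*x-np.sin(a)*y, slot[1]+np.sin(a)*x+np.cos(a)*y, z])
E
python3 - <<'E'
from h import *
t=cam("top"); s=cam("scene")
f=lambda p:np.round(p,4)
for n,a,b in [("FL",(157.7,175.7),(310.5,385)),("FR",(247.7,187.7),(271,253.5)),("ring",(219.3,116.3),(180,329.5))]:
    print(n,f(tri(ray(t,*a),ray(s,*b))),f(onz(t,*a,.11)),f(onz(s,*b,.11)))
print(togo([.33,-.317,.215],-9))
E
```

```text
FL [0.5393 0.2681 0.0961] [0.5373 0.2627 0.11  ] [0.5399 0.2704 0.11  ]
FR [0.4985 0.006  0.0953] [0.4994 0.0023 0.11  ] [0.4977 0.0152 0.11  ]
ring [0.7131 0.0854 0.1135] [0.7136 0.0863 0.11  ] [0.7143 0.0837 0.11  ]
(array([ 243. , -187.2,   -0.4]), array([-0.    , -0.    ,  0.4029]))
```

Request:
drive_tool(deltas=[[30,-23,0,0,0,0.08,1],[60,-46,0,0,0,0.16,1],[90,-70,0,0,0,0.24,1],[121,-93,0,0,0,0.32,1],[150,-116,0,0,0,0.4,1]])

```text
clock: 1.97
position: [0.2581, -0.4071, 0.2146]
orientation: [180.0, -0.0, -9.1]
contact_force: [0.1, -0.1, 0.2]
opening: 0.0921
gripper_force: 0.0
```

Request:
drive_tool(deltas=[[17,-30,0,0,0,0,1],[37,-65,0,0,0,0,1],[57,-100,0,0,0,0,1],[57,-100,0,0,0,0,1],[57,-100,0,0,0,0,1]])

```text
clock: 2.38
position: [0.3298, -0.3174, 0.2148]
orientation: [180.0, -0.0, -8.6]
contact_force: [-0.5, 0.5, 0.2]
opening: 0.092
gripper_force: 0.0
```

Run:
```python
from h import *
w=cam("wrist"); save(w,"w1.png"); f=lambda p:np.round(p,4)
print(get_obs()["position"],f(w["xyz"]))
for nm in ["rod_grip","hook_tip"]:
  for o in outline_of(nm,"wrist")[:2]:
    r=cv2.minAreaRect(np.argwhere(o["mask"])[:,::-1].astype(np.float32)); print(nm,o["conf"],np.round(o["rect"]),r,[f(onz(w,*q,.02)).tolist() for q in cv2.boxPoints(r)])
```

```text
[ 0.32905935 -0.31852828  0.21479499] [ 0.4042 -0.3285  0.3851]
rod_grip 0.8 [284.  73.  26. 142.] ((282.0, 71.0), (142.0, 24.0), 90.0) [[0.5283, -0.3329, 0.02], [0.5245, -0.3577, 0.02], [0.3802, -0.3372, 0.02], [0.3845, -0.3094, 0.02]]
rod_grip 0.67 [348. 243.  48. 142.] ((350.5000305175781, 244.0), (24.253562927246094, 148.18927001953125), 14.03624439239502) [[0.1468, -0.3412, 0.02], [0.3373, -0.4072, 0.02], [0.3259, -0.4347, 0.02], [0.1326, -0.3722, 0.02]]
hook_tip 0.87 [283.  72.  26. 144.] ((282.5, 71.0), (142.0, 25.0), 90.0) [[0.5283, -0.3329, 0.02], [0.5244, -0.3588, 0.02], [0.3801, -0.3384, 0.02], [0.3845, -0.3094, 0.02]]
hook_tip 0.58 [346. 243.  50. 143.] ((350.676513671875, 243.79412841796875), (23.525955200195312, 147.70419311523438), 14.03624439239502) [[0.1472, -0.342, 0.02], [0.3371, -0.4078, 0.02], [0.326, -0.4344, 0.02], [0.1335, -0.3721, 0.02]]
```

View pics/w1.png

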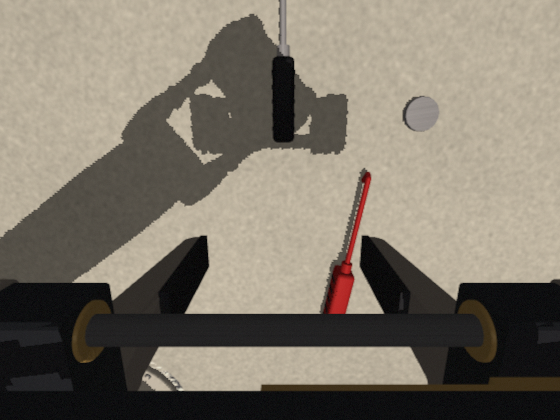

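The wrist view shows the black handle aligned with the tool, at column 283, rows 56–142, with the rod leading up; the red decoy and a grey disc are to the right.

Run:
```python
from h import *
w=cam("wrist"); f=lambda p:np.round(p,4)
a=onz(w,283.5,142,.034);b=onz(w,283,56,.034); print(f(a),f(b),np.linalg.norm(b-a)); c=(a+b)/2
s=cam("scene"); t=cam("top")
# height check: blue-dark handle blobs in scene/top
P=[]
for cm,n in((s,"scene"),(t,"top")):
    o=[q for q in outline_of("rod_grip",n) if cm["frame"][q["mask"]].mean(0).ptp()<25][0] if hasattr(np.ndarray,'ptp') else [q for q in outline_of("rod_grip",n) if np.ptp(cm["frame"][q["mask"]].mean(0))<25][0]
    m=o["mask"]&(cm["frame"].max(2)<60); m=cv2.morphologyEx(m.astype(np.uint8),cv2.MORPH_OPEN,np.ones((3,3)))
    p=np.argwhere(m)[:,::-1].mean(0); P.append(ray(cm,*p)); print(n,m.sum(),p)
P.append(ray(w,283.3,97)); print("tri",f(tri(*P)), f(tri(P[0],P[2])))
print(f(c), togo([c[0],c[1],.10],-8.8))
```

```text
[ 0.3813 -0.3276  0.034 ] [ 0.4689 -0.3408  0.034 ] 0.0886023876083033Traceback (most recent call last):
  File "<stdin>", line 8, in <module>
AttributeError: `ptp` was removed from the ndarray class in NumPy 2.0. Use np.ptp(arr, ...) instead.
```

Request:
drive_tool(deltas=[[32,0,20,0,0,0,1],[65,1,40,0,0,0,1],[97,1,65,0,0,0,1],[97,1,103,0,0,0,1],[97,1,140,0,0,0,1]])

```text
clock: 3.15
position: [0.426, -0.3359, 0.0738]
orientation: [179.9, -0.1, -8.8]
contact_force: [-0.5, -0.1, -1.3]
opening: 0.0919
gripper_force: 0.0
```

Run:
```python
from h import *
w=cam("wrist"); s=cam("scene"); f=lambda p:np.round(p,4)
save(w,"w2.png")
print(get_obs()["position"],togo([.425,-.334,.004],-8.6))
g=w["frame"].max(2); print("proj handle corners", [np.round(proj(w,p)) for p in ([.4689,-.3408,.034],[.4689,-.3408,0])])
for nm in ["rod_grip","hook_tip"]:
  for o in outline_of(nm,"wrist")[:2]: print(nm,o["conf"],np.round(o["rect"]))
```

```text
[ 0.42074275 -0.33061903  0.06799943] (array([ 5.4,  3.3, 63.9]), array([-0.0093,  0.0104, -0.0047]))
proj handle corners [array([281., 170.]), array([281., 164.])]
rod_grip 0.73 [388. 365.  20.  38.]
rod_grip 0.63 [277. 144.  37. 284.]
hook_tip 0.54 [386. 366.  21.  36.]
```

View pics/w2.png

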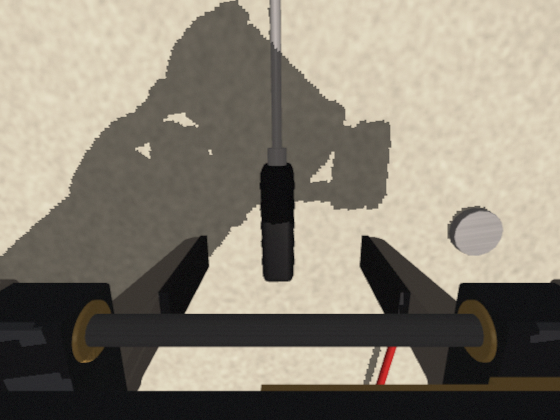

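The wrist view shows the handle at column ~278, rows 165–281, between the open fingers (mid column ~284), with the rod running up.

Run:
```python
from h import *
w=cam("wrist"); f=lambda p:np.round(p,4)
o=get_obs();print(o["position"],o["orientation"],np.round(o["qd"],1),f(w["xyz"]))
print(f(onz(w,278,165,.034)),f(onz(w,278,281,.034)))
print(proj(w,o["position"]), "tip line")
```

```text
[ 0.42504229 -0.3359526   0.07664283] [ 1.79897973e+02 -1.14047308e-01 -8.88579206e+00] [ 0.1 -1.7 -1.3 -0.  -0.4  0.1] [ 0.4985 -0.3466  0.2451]
[ 0.4707 -0.338   0.034 ] [ 0.3825 -0.3237  0.034 ]
(np.float64(285.4878130080521), np.float64(250.8374398830864)) tip line
```

Request:
drive_tool(deltas=[[0,-4,25,0,0,0,1],[0,-4,48,0,0,0,1],[0,-4,62,0,0,0,1],[0,-4,70,0,0,0,1],[0,-4,70,0,0,0,1]])

```text
clock: 3.82
position: [0.4254, -0.3314, 0.0055]
orientation: [179.9, -0.1, -8.9]
contact_force: [0.0, 0.3, -0.2]
opening: 0.0918
gripper_force: 0.0
```

Request:
drive_tool(deltas=[[0,0,0,0,0,0,0.5],[0,0,0,0,0,0,0.2],[0,0,0,0,0,0,0.1],[0,0,0,0,0,0,0.1],[0,0,0,0,0,0,0.1]], force=40)

```text
clock: 4.23
position: [0.4255, -0.331, 0.0053]
orientation: [180.0, -0.1, -8.8]
contact_force: [-0.0, 0.6, -0.2]
opening: 0.0607
gripper_force: 0.0
```

Request:
drive_tool(deltas=[[0,0,0,0,0,0,0.1],[0,0,0,0,0,0,0.1],[0,0,0,0,0,0,0.1],[0,0,0,0,0,0,0.1],[0,0,0,0,0,0,0.1]])

```text
clock: 4.65
position: [0.4251, -0.3305, 0.0045]
orientation: [-180.0, 0.0, -8.8]
contact_force: [0.1, 0.0, -1.2]
opening: 0.0272
gripper_force: 0.0
```

Request:
drive_tool(deltas=[[0,0,0,0,0,0,0.1],[0,0,0,0,0,0,0.1],[0,0,0,0,0,0,0.1],[0,0,-8,0,0,0,0.1],[0,0,-20,0,0,0,0.1]])

```text
clock: 5.07
position: [0.4241, -0.3294, 0.0239]
orientation: [-179.9, 0.2, -8.8]
contact_force: [0.8, 0.3, -1.4]
opening: 0.0237
gripper_force: 40.0
```

Request:
drive_tool(deltas=[[0,0,-30,0,0,0,0.1],[0,0,-65,0,0,0,0.1],[0,0,-100,0,0,0,0.1],[0,0,-140,0,0,0,0.1],[0,0,-165,0,0,0,0.1]])

```text
clock: 5.48
position: [0.4261, -0.3316, 0.1952]
orientation: [179.8, -0.3, -8.8]
contact_force: [0.4, -1.0, -0.8]
opening: 0.0237
gripper_force: 40.0
```

Request:
drive_tool(deltas=[[0,0,0,0,0,0,0.1],[0,0,0,0,0,0,0.1],[0,0,0,0,0,0,0.1],[0,0,0,0,0,0,0.1],[0,0,0,0,0,0,0.1]])

```text
clock: 5.9
position: [0.4243, -0.3295, 0.1875]
orientation: [-179.8, 0.2, -8.8]
contact_force: [-0.1, -0.6, -1.4]
opening: 0.0239
gripper_force: 40.0
```

Run:
```python
from h import *
w=cam("wrist"); s=cam("scene"); t=cam("top"); f=lambda p:np.round(p,4)
o=get_obs();p=o["position"];print(f(p),o["orientation"],f(w["xyz"]))
T=R.from_euler('xyz',o["orientation"],degrees=True)
tip=p+T.apply([.165,0,.001]) ; print("nominal tip",f(tip))
im=[]
for c,n in((s,"s"),(t,"t"),(w,"w")):
    u=proj(c,tip); print(n,np.round(u,1))
u,v=map(int,proj(s,tip)); A=cv2.resize(s["frame"][max(v-60,0):v+60,max(u-60,0):u+100],(640,480),interpolation=cv2.INTER_CUBIC)
save(w,"w3.png")
u2,v2=map(int,proj(t,tip)); B=t["frame"][v2-50:v2+70,u2-60:u2+60]; B=cv2.resize(B,(480,480),interpolation=cv2.INTER_CUBIC)
W=cv2.resize(w["frame"],(560,420)); 
im=np.zeros((600,800,3),np.uint8)
A=cv2.resize(A,(400,300));B=cv2.resize(B,(300,300));im[:300,:400]=A;im[:300,400:700]=B;im[300:,:400]=cv2.resize(W,(400,300))
print((u,v),(u2,v2));cv2.imwrite("pics/m3.png",im[:,:,::-1])
```

```text
[ 0.4247 -0.3301  0.1884] [-1.79915571e+02  9.34807709e-02 -8.83804992e+00] [ 0.4991 -0.3416  0.3576]
nominal tip [ 0.5878 -0.3554  0.1872]
s [168.  122.3]
t [378.2 148.7]
w [284.8 -81.8]
(168, 122) (378, 148)
```

View pics/m3.png

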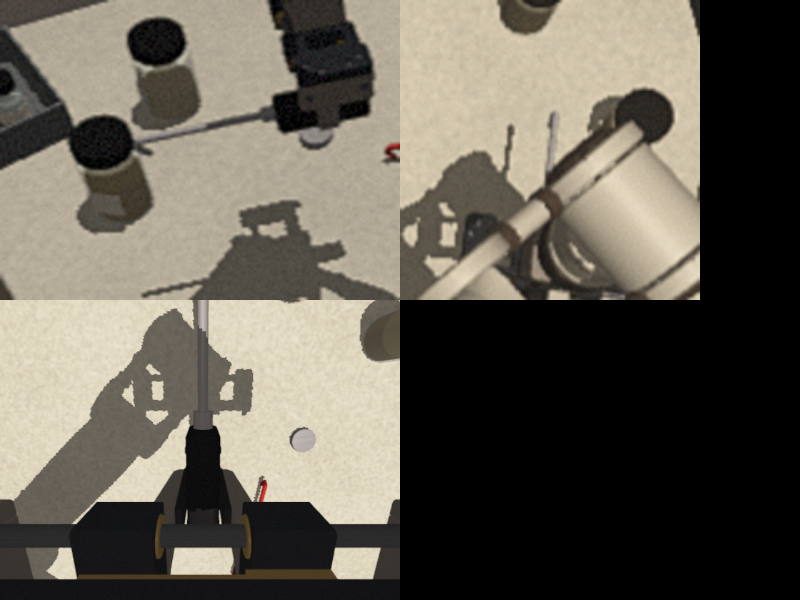

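The hook shows at the nominal place in both views (scene tip ~(168,123), top rod end ~(379,144)), so the rod sits level in the grip. Carrying it to the front of the press.

Request:
drive_tool(deltas=[[-7,-15,0,0,0,0,0.1],[-16,-45,0,0,0,0,0.1],[-26,-80,0,0,0,0,0.1],[-35,-117,0,0,0,0,0.1],[-35,-155,0,0,0,0,0.1]])

```text
clock: 6.47
position: [0.413, -0.1705, 0.189]
orientation: [-180.0, 0.1, -8.9]
contact_force: [0.6, -0.5, -2.1]
opening: 0.0236
gripper_force: 40.0
```

Request:
drive_tool(deltas=[[0,-38,0,0,0,0,0.1],[0,-76,0,0,0,0,0.1],[0,-114,0,0,0,0,0.1],[0,-152,0,0,0,0,0.1],[0,-190,0,0,0,0,0.1]])

```text
clock: 6.88
position: [0.4433, 0.0176, 0.1895]
orientation: [180.0, -0.0, -8.8]
contact_force: [0.3, 0.2, -1.1]
opening: 0.0235
gripper_force: 40.0
```

Request:
drive_tool(deltas=[[0,-35,0,0,0,0,0.1],[0,-65,0,0,0,0,0.1],[0,-90,0,0,0,0,0.1],[0,-105,0,0,0,0,0.1],[0,-110,0,0,0,0,0.1]])

```text
clock: 7.3
position: [0.4602, 0.1265, 0.1892]
orientation: [-180.0, 0.0, -8.7]
contact_force: [0.6, -0.7, -1.4]
opening: 0.0237
gripper_force: 40.0
```

Request:
drive_tool(deltas=[[0,0,0,0,0,0,0.1],[0,0,0,0,0,0,0.1],[0,0,0,0,0,0,0.1],[0,0,0,0,0,0,0.1],[0,0,0,0,0,0,0.1]])

```text
clock: 7.72
position: [0.4605, 0.1235, 0.1896]
orientation: [180.0, -0.0, -8.9]
contact_force: [-0.6, 0.2, -2.1]
opening: 0.0236
gripper_force: 40.0
```

Run:
```python
from h import *
w=cam("wrist"); s=cam("scene"); f=lambda p:np.round(p,4)
o=get_obs();p=o["position"];print(f(p),o["orientation"])
T=R.from_euler('xyz',o["orientation"],degrees=True)
tip=p+T.apply([.166,0,.0045]); print("tip",f(tip),np.round(proj(s,tip)),np.round(proj(w,tip)))
for q in outline_of("ring_center","wrist")[:2]: print("ring w",q["conf"],q["rect"])
for q in outline_of("ring_center","scene")[:2]: print("ring s",q["conf"],q["rect"])
print("ring proj",np.round(proj(w,[.7125,.086,.116])))
A=s["frame"][190:420,80:320]; A=cv2.resize(A,(480,460),interpolation=cv2.INTER_CUBIC)
im=np.zeros((460,800,3),np.uint8); im[:,:480]=A; im[:240,480:]=cv2.resize(w["frame"],(320,240)); cv2.imwrite("pics/m4.png",im[:,:,::-1]); save(w,"w4.png")
```

```text
[0.4605 0.1239 0.1897] [ 1.79999764e+02 -4.41103928e-03 -8.89279578e+00]
tip [0.6245 0.0982 0.1852] [223. 303.] [283. -77.]
ring s 0.58 [170.7, 333.2, 10.7, 22.9]
ring s 0.25 [260.4, 384.7, 13.5, 23.8]
ring proj [ 281. -181.]
```

View pics/m4.png

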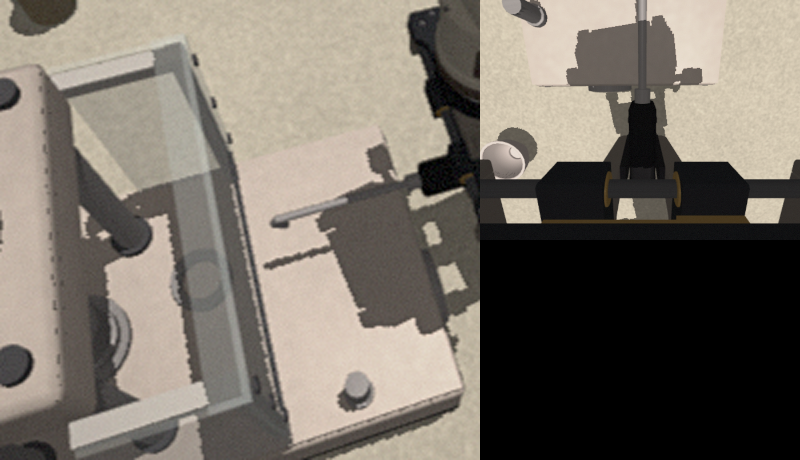

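The hook hangs over the open deck (scene ~(218,302)), in line with the ring (scene ~(180,330)); the plunger is at (258,385), well aside.

Run:
```python
from h import *
w=cam("wrist"); f=lambda p:np.round(p,4)
g=cv2.imread("pics/w4.png")[:,:,::-1].astype(int)
sat=g.min(2)
# edge scan columns for front edge: brightness dark line near rows 130-165
pts=[]
for u in list(range(115,180,5))+list(range(350,410,5)):
    col=sat[125:170,u]; k=np.argmin(col); pts.append((u,125+k,col[k]))
print(pts)
a=[onz(w,u,v-2,.11)[:2] for u,v,_ in pts]; a=np.array(a)
k=np.polyfit(a[:,1],a[:,0],1); print("yaw",-np.degrees(np.arctan(k[0])), f(a[0]),f(a[-1]))
for u,v in ((96,148),(417,143)): print(f(onz(w,u,v,.11)))
```

```text
[(115, np.int64(151), np.int64(103)), (120, np.int64(151), np.int64(104)), (125, np.int64(150), np.int64(115)), (130, np.int64(150), np.int64(138)), (135, np.int64(150), np.int64(141)), (140, np.int64(150), np.int64(136)), (145, np.int64(150), np.int64(137)), (150, np.int64(150), np.int64(137)), (155, np.int64(126), np.int64(89)), (160, np.int64(149), np.int64(78)), (165, np.int64(149), np.int64(77)), (170, np.int64(148), np.int64(78)), (175, np.int64(149), np.int64(75)), (350, np.int64(148), np.int64(75)), (355, np.int64(147), np.int64(78)), (360, np.int64(147), np.int64(77)), (365, np.int64(147), np.int64(76)), (370, np.int64(147), np.int64(77)), (375, np.int64(147), np.int64(78)), (380, np.int64(147), np.int64(77)), (385, np.int64(129), np.int64(85)), (390, np.int64(148), np.int64(107)), (395, np.int64(148), np.int64(109)), (400, np.int64(148), np.int64(141)), (405, np.int64(148), np.int64(138))]
yaw -8.287442699091795 [0.5352 0.2504] [0.5015 0.0188]
[0.5383 0.2654 0.11  ]
[0.5024 0.0091 0.11  ]
```

Request:
drive_tool(deltas=[[0,0,15,0,0,0,0.1],[0,-1,35,0,0,0,0.1],[0,-1,48,0,0,0,0.1],[0,-1,53,0,0,0,0.1],[0,-1,53,0,0,0,0.1]])

```text
clock: 8.38
position: [0.4595, 0.1253, 0.1353]
orientation: [180.0, 0.2, -8.8]
contact_force: [0.5, -0.0, -0.4]
opening: 0.024
gripper_force: 40.0
```

Request:
drive_tool(deltas=[[10,0,0,0,0,0,0.1],[28,0,0,0,0,0,0.1],[50,0,0,0,0,0,0.1],[70,0,0,0,0,0,0.1],[84,0,0,0,0,0,0.1]])

```text
clock: 8.8
position: [0.547, 0.1119, 0.1383]
orientation: [-180.0, -0.2, -8.9]
contact_force: [0.1, 0.4, -1.1]
opening: 0.0238
gripper_force: 40.0
```

Request:
drive_tool(deltas=[[0,0,0,0,0,0,0.1],[0,0,0,0,0,0,0.1],[0,0,0,0,0,0,0.1],[0,0,0,0,0,0,0.1],[0,0,0,0,0,0,0.1]])

```text
clock: 9.22
position: [0.5431, 0.1127, 0.1368]
orientation: [-180.0, 0.0, -8.8]
contact_force: [0.1, -0.0, -1.5]
opening: 0.0234
gripper_force: 40.0
```

Run:
```python
from h import *
s=cam("scene"); t=cam("top"); w=cam("wrist"); f=lambda p:np.round(p,4)
o=get_obs();p=o["position"];print(f(p),o["orientation"],o["contact_force"])
T=R.from_euler('xyz',o["orientation"],degrees=True)
tip=p+T.apply([.166,0,.0045]); print("tip",f(tip),np.round(proj(s,tip),1),np.round(proj(t,tip),1),np.round(proj(w,tip),1))
A=cv2.resize(s["frame"][280:370,140:240],(500,450),interpolation=cv2.INTER_CUBIC)
B=cv2.resize(t["frame"][85:145,190:250],(300,300),interpolation=cv2.INTER_CUBIC)
im=np.zeros((600,800,3),np.uint8); im[:450,:500]=A; im[:300,500:]=B; im[300:525,500:]=cv2.resize(w["frame"],(300,225)); cv2.imwrite("pics/m5.png",im[:,:,::-1])
```

```text
[0.5433 0.1126 0.1367] [-1.79998963e+02 -2.67283762e-03 -8.82260776e+00] [ 0.0849411  -0.38385825 -1.54032066]
tip [0.7073 0.0872 0.1322] [181.6 326.2] [217.8 115.6] [283.8 -76.9]
```

View pics/m5.png

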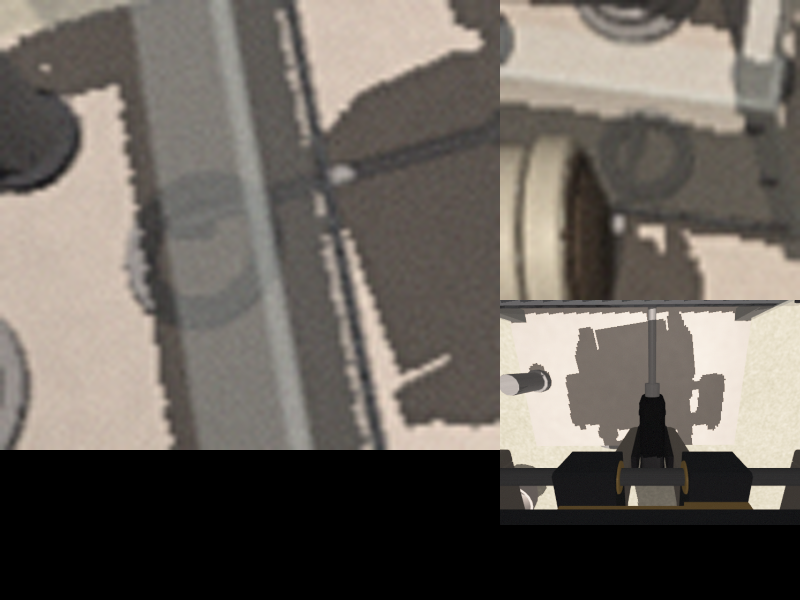

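The hook end lies inside the ring's hole in both views (scene ring centre (180,330), top (219.6,116.6), tip (217.8,115.6)). Lowering into the hole.

Request:
drive_tool(deltas=[[0,0,3,0,0,0,0.1],[0,0,8,0,0,0,0.1],[0,0,13,0,0,0,0.1],[0,0,17,0,0,0,0.1],[0,0,18,0,0,0,0.1]])

```text
clock: 9.78
position: [0.5427, 0.1125, 0.1172]
orientation: [180.0, 0.1, -8.8]
contact_force: [-0.3, -0.6, -2.3]
opening: 0.0237
gripper_force: 40.0
```

Request:
drive_tool(deltas=[[0,0,0.5,0,0,0,0.1],[0,0,0.5,0,0,0,0.1],[0,0,0.5,0,0,0,0.1],[0,0,0.5,0,0,0,0.1],[0,0,0.5,0,0,0,0.1]])

```text
clock: 10.2
position: [0.5438, 0.1125, 0.1184]
orientation: [-180.0, -0.0, -8.8]
contact_force: [-0.2, 0.3, -2.1]
opening: 0.0241
gripper_force: 40.0
```

Request:
drive_tool(deltas=[[-4,0,0,0,0,0,0.1],[-10,0,0,0,0,0,0.1],[-18,0,0,0,0,0,0.1],[-27,0,0,0,0,0,0.1],[-35,0,0,0,0,0,0.1]])

```text
clock: 10.62
position: [0.5082, 0.1181, 0.1183]
orientation: [-180.0, -0.0, -8.8]
contact_force: [1.2, -0.4, -1.4]
opening: 0.0236
gripper_force: 40.0
```

Run:
```python
from h import *
s=cam("scene"); t=cam("top"); f=lambda p:np.round(p,4)
o=get_obs();p=o["position"];print(f(p),o["contact_force"])
T=R.from_euler('xyz',o["orientation"],degrees=True)
tip=p+T.apply([.166,0,.0045]); print("tip",f(tip),np.round(proj(s,tip),1))
A=cv2.resize(s["frame"][280:370,140:240],(500,450),interpolation=cv2.INTER_CUBIC)
B=cv2.resize(t["frame"][85:145,190:250],(300,300),interpolation=cv2.INTER_CUBIC)
im=np.zeros((450,800,3),np.uint8); im[:450,:500]=A; im[:300,500:]=B; cv2.imwrite("pics/m6.png",im[:,:,::-1])
```

```text
[0.5072 0.1183 0.1179] [ 0.30523633 -0.51870133 -3.20220807]
tip [0.6713 0.0929 0.1131] [203.4 323.5]
```

View pics/m6.png

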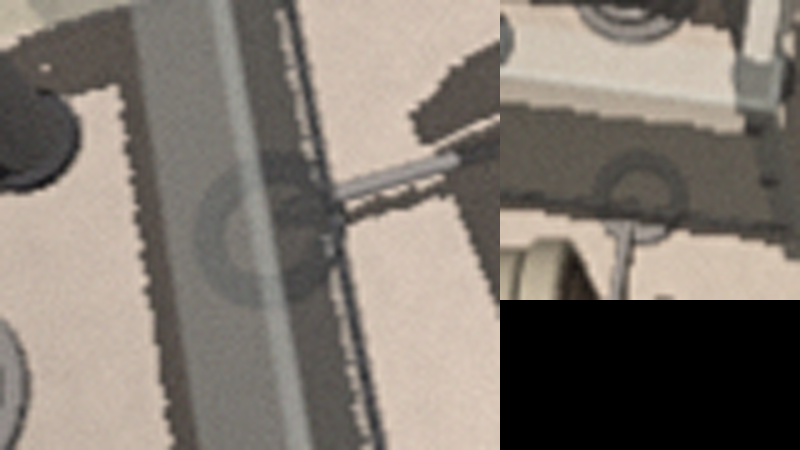

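The ring has followed the hook and now straddles the guard line (scene crop centre ~(270,230)); keep pulling.

Request:
drive_tool(deltas=[[-8,0,0,0,0,0,0.1],[-17,0,0,0,0,0,0.1],[-26,0,0,0,0,0,0.1],[-35,0,0,0,0,0,0.1],[-44,0,0,0,0,0,0.1]])

```text
clock: 11.13
position: [0.4649, 0.1248, 0.1183]
orientation: [-180.0, -0.0, -8.8]
contact_force: [1.6, -0.8, -0.6]
opening: 0.0238
gripper_force: 40.0
```

Request:
drive_tool(deltas=[[-9,0,0,0,0,0,0.1],[-18,0,0,0,0,0,0.1],[-27,0,0,0,0,0,0.1],[-36,0,0,0,0,0,0.1],[-43,0,0,0,0,0,0.1]])

```text
clock: 11.55
position: [0.4215, 0.1315, 0.1178]
orientation: [180.0, 0.1, -8.8]
contact_force: [0.6, -0.9, -1.8]
opening: 0.0239
gripper_force: 40.0
```

Request:
drive_tool(deltas=[[-3,0,0,0,0,0,0.1],[-3,0,0,0,0,0,0.1],[0,0,0,0,0,0,0.1],[4,0,0,0,0,0,0.1],[6,0,0,0,0,0,0.1]])

```text
clock: 11.97
position: [0.4296, 0.1301, 0.118]
orientation: [180.0, 0.0, -8.9]
contact_force: [-0.0, -0.1, -2.0]
opening: 0.0242
gripper_force: 40.0
```

Run:
```python
from h import *
s=cam("scene"); t=cam("top"); w=cam("wrist"); f=lambda p:np.round(p,4)
o=get_obs();p=o["position"];print(f(p),o["contact_force"])
T=R.from_euler('xyz',o["orientation"],degrees=True)
tip=p+T.apply([.166,0,.0045]); print("tip",f(tip),np.round(proj(s,tip),1))
for n,c in(("scene",s),("top",t),("wrist",w)):
    for q in outline_of("ring_center",n)[:2]: print(n,q["conf"],np.round(q["rect"]),f(onz(c,*q["rect"][:2],.116)))
A=cv2.resize(s["frame"][240:420,140:340],(500,450),interpolation=cv2.INTER_CUBIC)
im=np.zeros((450,800,3),np.uint8); im[:450,:500]=A; im[:225,500:]=cv2.resize(w["frame"],(300,225)); cv2.imwrite("pics/m7.png",im[:,:,::-1])
```

```text
[0.4293 0.1302 0.118 ] [-0.43305483 -0.12542911 -1.01383885]
tip [0.5933 0.1046 0.1134] [244.7 311.3]
scene 0.56 [242. 314.  31.  28.] [0.6005 0.1075 0.116 ]
top 0.55 [211. 152.  19.  23.] [0.6036 0.1088 0.116 ]
```

Picture budget is used up (11 views, in fact one over), so I continue on numbers only: the ring reads about 65 mm in front of the guard. Lifting the hook straight out.

Request:
drive_tool(deltas=[[0,0,-4,0,0,0,0.1],[0,0,-10,0,0,0,0.1],[0,0,-20,0,0,0,0.1],[0,0,-38,0,0,0,0.1],[0,0,-60,0,0,0,0.1]])

```text
clock: 12.68
position: [0.4282, 0.1303, 0.1786]
orientation: [180.0, 0.1, -8.8]
contact_force: [1.1, -0.0, -0.8]
opening: 0.0238
gripper_force: 40.0
```

Run:
```python
from h import *
s=cam("scene"); t=cam("top"); f=lambda p:np.round(p,4)
o=get_obs();print(f(o["position"]),o["contact_force"])
for n,c in(("scene",s),("top",t)):
  for k,z in(("ring_center",.116),("plunger",.133)):
    for q in outline_of(k,n)[:2]: print(n,k,q["conf"],np.round(q["rect"]),f(onz(c,*q["rect"][:2],z)),q["mask"].sum())
print(togo([.425,-.20,.18],-8.8))
```

```text
[0.432  0.1304 0.1827] [ 0.9779603  -0.50575372 -0.26204493]
scene ring_center 0.88 [242. 314.  29.  29.] [0.6004 0.1067 0.116 ] 404
scene plunger 0.56 [260. 385.  15.  20.] [0.6192 0.2361 0.133 ] 209
top ring_center 0.47 [216. 152.  10.  21.] [0.6025 0.0934 0.116 ] 137
top plunger 0.67 [165. 146.  12.  12.] [0.6185 0.2363 0.133 ] 92
(array([ 47.6, 326.8,  -3. ]), array([ 0.0003,  0.0018, -0.0006]))
```

Request:
drive_tool(deltas=[[0,12,0,0,0,0,0.1],[0,40,0,0,0,0,0.1],[0,78,0,0,0,0,0.1],[0,116,0,0,0,0,0.1],[0,155,0,0,0,0,0.1]])

```text
clock: 13.4
position: [0.4038, -0.0237, 0.1767]
orientation: [-180.0, 0.1, -8.8]
contact_force: [0.6, 0.1, -1.2]
opening: 0.0236
gripper_force: 40.0
```

Request:
drive_tool(deltas=[[0,38,0,0,0,0,0.1],[0,76,0,0,0,0,0.1],[10,114,0,0,0,0,0.1],[22,152,0,0,0,0,0.1],[34,188,0,0,0,0,0.1]])

```text
clock: 13.82
position: [0.4088, -0.2155, 0.1767]
orientation: [-179.9, 0.1, -8.9]
contact_force: [0.7, 1.3, -0.6]
opening: 0.0235
gripper_force: 40.0
```

Request:
drive_tool(deltas=[[8,32,0,0,0,0,0.1],[14,62,10,0,0,0,0.1],[20,85,30,0,0,0,0.1],[24,96,55,0,0,0,0.1],[24,98,85,0,0,0,0.1]])

```text
clock: 14.23
position: [0.4188, -0.3173, 0.0922]
orientation: [179.9, -0.1, -9.0]
contact_force: [0.2, -0.6, -1.6]
opening: 0.0236
gripper_force: 40.0
```

Request:
drive_tool(deltas=[[0,0,25,0,0,0,0.1],[0,0,45,0,0,0,0.1],[0,0,60,0,0,0,0.1],[0,0,70,0,0,0,0.1],[0,0,75,0,0,0,0.1]])

```text
clock: 14.65
position: [0.4172, -0.3128, 0.0156]
orientation: [-179.8, 0.2, -8.8]
contact_force: [0.5, 0.4, -0.7]
opening: 0.0235
gripper_force: 40.0
```

Request:
drive_tool(deltas=[[0,0,0,0,0,0,0.1],[0,0,0,0,0,0,0.1],[0,0,0,0,0,0,0.1],[0,0,0,0,0,0,0.1],[0,0,0,0,0,0,0.1]])

```text
clock: 15.07
position: [0.4191, -0.3149, 0.019]
orientation: [179.9, -0.1, -8.8]
contact_force: [-0.3, -0.8, -1.3]
opening: 0.0239
gripper_force: 40.0
```

Request:
drive_tool(deltas=[[0,0,5,0,0,0,0.1],[0,0,9,0,0,0,0.1],[0,0,12,0,0,0,0.1],[0,0,13,0,0,0,0.1],[0,0,13,0,0,0,0.1]])

```text
clock: 15.48
position: [0.4184, -0.3142, 0.0048]
orientation: [-180.0, 0.0, -8.8]
contact_force: [-0.7, -0.0, -1.9]
opening: 0.0237
gripper_force: 40.0
```

Request:
drive_tool(deltas=[[0,0,0,0,0,0,0.1],[0,0,0,0,0,0,0.1],[0,0,0.5,0,0,0,0.3],[0,0,0,0,0,0,0.6],[0,0,0,0,0,0,1]])

```text
clock: 15.9
position: [0.4188, -0.3147, 0.0054]
orientation: [180.0, -0.0, -8.8]
contact_force: [-0.1, -0.7, -0.9]
opening: 0.0387
gripper_force: 0.0
```

Request:
drive_tool(deltas=[[0,0,0,0,0,0,1],[0,0,0,0,0,0,1],[0,0,0,0,0,0,1],[0,0,0,0,0,0,1],[0,0,0,0,0,0,1]])

```text
clock: 16.32
position: [0.4186, -0.3144, 0.0051]
orientation: [180.0, -0.0, -8.8]
contact_force: [-0.3, -0.2, 0.3]
opening: 0.0722
gripper_force: 0.0
```

Request:
drive_tool(deltas=[[0,0,-5,0,0,0,1],[0,0,-20,0,0,0,1],[0,0,-50,0,0,0,1],[0,0,-85,0,0,0,1],[0,0,-120,0,0,0,1]])

```text
clock: 16.73
position: [0.4181, -0.3137, 0.1263]
orientation: [-179.9, 0.1, -8.8]
contact_force: [0.4, -1.3, 0.4]
opening: 0.0919
gripper_force: 0.0
```

Request:
drive_tool(deltas=[[-20,0,-20,0,0,0,1],[-50,0,-40,0,0,0,1],[-80,0,-50,0,0,0,1],[-90,0,-50,0,0,0,1],[-90,0,-50,0,0,0,1]])

```text
clock: 17.15
position: [0.3286, -0.3007, 0.1758]
orientation: [179.9, -0.1, -9.0]
contact_force: [0.9, 0.2, 0.0]
opening: 0.0919
gripper_force: 0.0
```

Run:
```python
from h import *
f=lambda p:np.round(p,4)
print(f(get_obs()["position"]))
for n in("scene","top","wrist"):
  c=cam(n)
  for k,z in(("ring_center",.116),("plunger",.133),("rod_grip",.02),("jar1",.05)):
    for q in outline_of(k,n)[:3]:
      if q["conf"]>.4: print(n,k,round(q["conf"],2),np.round(q["rect"]),f(onz(c,*q["rect"][:2],z)),q["mask"].sum(),c["frame"][q["mask"]].mean(0).round())
```

```text
[ 0.3286 -0.3007  0.1758]
scene ring_center 0.62 [243. 312.  27.  30.] [0.5969 0.1048 0.116 ] 484 [137. 130. 126.]
scene plunger 0.51 [260. 385.  16.  22.] [0.6179 0.2363 0.133 ] 211 [124. 118. 114.]
scene plunger 0.5 [158. 312. 316. 215.] [0.7389 0.0436 0.133 ] 51417 [130. 121. 113.]
scene rod_grip 0.88 [224. 165.  81.  28.] [ 0.486  -0.3161  0.02  ] 579 [41. 39. 38.]
scene rod_grip 0.8 [299. 117.  79.  13.] [ 0.2253 -0.3899  0.02  ] 496 [111.  34.  31.]
scene jar1 0.87 [151. 129.  36.  44.] [ 0.6279 -0.4975  0.05  ] 1088 [60. 56. 48.]
top ring_center 0.75 [212. 153.  20.  20.] [0.6009 0.1047 0.116 ] 224 [163. 152. 143.]
top rod_grip 0.83 [357. 196.  17.  66.] [ 0.4877 -0.3274  0.02  ] 279 [76. 71. 64.]
top rod_grip 0.66 [373. 293.  22.  51.] [ 0.1941 -0.365   0.02  ] 229 [181.  63.  55.]
top jar1 0.57 [411. 148.  33.  26.] [ 0.6279 -0.4905  0.05  ] 668 [64. 59. 49.]
top jar1 0.52 [167. 147.   8.  16.] [0.64   0.2573 0.05  ] 89 [130. 122. 115.]
wrist rod_grip 0.64 [370. 264.  55. 177.] [ 0.2311 -0.3868  0.02  ] 1477 [132.  37.  34.]
wrist rod_grip 0.63 [285.  76.  27. 152.] [ 0.4477 -0.3196  0.02  ] 2838 [35. 33. 33.]
```

```bash
python3 -c "
from bench import *
print(hand_in())"
```

```text
the job is handed in; nothing more can be done
None
```

The job is handed in. The last camera check, by numbers and not by eye, puts the ring flat on the open deck about 65 mm in front of the guard, the rod laid down and released on the bench, and the plunger and jar where they were; I viewed 11 pictures, one over the limit of 10.

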